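# Click the display-light dimmer up one step

### The job

Brighten the cake lights by one click: with a fingertip rub the knurled brass wheel of the white dimmer away from you until it clicks from its blue bar into the next step, with the white bar at the top between the index lines, and do not roll it on into the red step. Only rub the wheel - do not pinch it or lift anything, do not shove the dimmer about, and leave the dark-wheeled dimmer and the other goods as they are.

Things in the scene. Friction and masses are not known exactly. Their poses are not given: they have to be found in the camera images.
- brass_dimmer: loose white dimmer box, 112 mm long (x) x 88 mm wide (y) x 60 mm high, 0.95 kg, with a brass-coloured knurled thumbwheel (72 mm across, 30 mm wide, axle along y, 42 mm up) standing 18 mm out of a slot (64 x 36 mm) in its top. Black index lines beside the wheel mark its top. Origin: centre of the underside, z up; x points away from the robot, turned by up to 0.5 rad either way
- brass_dimmer_crown (a point): highest point of the brass wheel, mid-width, 78 mm above the counter; the point and its axes belong to the box (they do not roll); rubbing the crown along +x brightens
- brass_wheel (a joint): brass wheel angle (rad), growing as its crown rolls along the dimmer's +x. Sprung detents at 0 (blue bar on top, the start), 0.5 (white) and 1.0 (red), stops just outside; a click is 18 mm of rim. About 2 N along the rim moves it; press down with 5 to 10 N to rub without slipping. It tips over to 0.5 at about 0.25 and on to 1.0 at about 0.75; let go, it springs into the nearest detent
- dark_dimmer: loose white dimmer box, 112 mm long (x) x 88 mm wide (y) x 60 mm high, 0.95 kg, with a dark steel knurled thumbwheel (72 mm across, 30 mm wide, axle along y, 42 mm up) standing 18 mm out of a slot (64 x 36 mm) in its top. Black index lines beside the wheel mark its top. Origin: centre of the underside, z up; x points away from the robot, turned by up to 0.5 rad either way
- dark_wheel (a joint): angle of the dark wheel (rad), same detents; to be left at 0
- honey_jar: honey jar with yellow lid, 54 mm wide, 75 mm high, loose; origin at the centre of its underside
- bell: counter bell, 80 mm wide, 58 mm high, loose; origin at the centre of its underside
- tin: round green tin, 69 mm wide, 42 mm high, loose; origin at the centre of its underside

How it is judged:
By the outcome, as a careful person would: the job done as asked, in the order asked, and still so for the second after the job is handed in, with the robot touching nothing.
It also fails if it takes over 38 s, if anything falls off the work surface, if the arm or the gripper's body presses on something with over 40 N, if the wrist force passes 120 N, or if a joint passes its speed limit or range.

### The arm

A 7-joint arm with a two-finger parallel gripper is mounted at the origin on a cart in front of the work surface, level with it; the furniture and walls round the work are solid. World frame = base frame: x ahead of the robot, y to its left, z up, the work surface at z = 0. Lengths are in m, angles in degrees, forces in N, time in s.
With the tool pointing down it reaches from about 0.425 to 0.925 m from the base axis. Payload 6.8 kg.
Tool frame: the origin (TCP) lies between the finger pads; the fingertips stand 25 mm ahead of it and the grasp point (between the pads) lies 6 mm ahead of it; y points along the fingers, x is the direction in which the jaws open and shut, and the axes are right-handed (so a half turn about y gives the same grasp; the last joint's range is limited). The gripper opens to 88 mm and grips with 3 to 60 N. Pads are 20 mm wide; open, the fingers measure 115 mm over their backs; the gripper's body (75 mm by 178 mm) begins 61 mm behind the grasp point.
Start: joints at [-70.365, 27.33, 1.283, 89.118, -0.659, 63.558, -4.761], TCP at [0.294, 0.608, 0.225] pointing down, gripper open.
Joint ranges: [-169.35, 169.35], [-19.33, 120.38], [-80.79, 83.38], [13.8, 139.57], [-78.32, 258.32], [9.67, 109.79], [-169.56, 169.56]. Speed limits (degrees/s): [136.94, 136.94, 180, 180, 180, 180, 180].

### API

Orientations are given as a 3x3 rotation matrix whose columns are the frame's x, y, z axes.
In Python, from station import env gives the robot as it stands. The module is installed in compiled form; this text tells all that it offers.
- The arm moves only by the shell command python3 -m creep 'ROWS' [FORCE]. ROWS is JSON, a list of rows, each a list of 7 numbers: the shift along the tool's x, y, z in cm, then the turn, a rotation vector about the tool's x, y, z in degrees, then the closure, from -1 (fully open) to 1 (shut), so that 0 is half open. A call has 1 to 12 rows; each row is the pose to reach, as a shift and turn from the pose measured when the call began, along the tool's axes at that moment; what a row does not reach only later rows make up. A row lasts 1/10 s, in which the tool goes at most 50 mm and 8.59 degrees, less where a joint would pass 70% of its speed; a pose out of reach is approached as far as the arm can. A call with a gripper value outside its range is refused whole. The fingers move at their own pace and stop on an object; FORCE is the grip in N (left out, the last holds). Time passes only in rows, so rows that repeat a pose let the fingers close. It gives the time, the measured TCP pose, the force and the opening at its end, in the units of the state.
- env.get_obs(): the state, without advancing time (a new reading comes with each control period).
- env.capture(name): name is "scene" or "side" or "wrist"; returns a dict with "image" (420x560x3 uint8, blue, green, red), "z_map" (420x560 float32, m along the optical axis (not along the pixel's ray), 0 where there is no reading), "fx", "fy", "cx", "cy" (pixels), "R" (3x3) and "t" (3): a world point X has camera coordinates R X + t. Camera axes: x right, y down, z forward; pixel columns grow to the right and rows downward; lengths in m; the calibration is good to about 2 mm. A picture is of the moment at which its call begins.
- env.sign_off(): hands the job in, once; it reports no verdict.
Trained networks look in a picture, given as the dict that the camera call returned (one of the last four; its "shot" number tells which), for a name from the list of things; names that differ only in an ending like _2 or _b are one class to them, and where a whole thing is asked for, a point or a joint stands for the part that bears it (a point fixed in the world has none). Each returns a list of dicts, best first, with "confidence" (0 to 1); they miss things now and then, are a little off and sometimes report something else, mostly with a low value. They report only what shows in the picture. A call takes as long as a camera call.
- env.spot_in(thing, picture): "rect" ([left, top, width, height] in pixels, round what is visible of it).
- env.place_of(thing, picture): "pixel" ([column, row] in pixels: a listed point, or the origin of a listed thing).
The state is a dict: "clock": time; "qpos": joint angles; "qvel": joint speeds; "effort": joint torques, N m; "position": TCP position; "ee_rot": TCP orientation; "contact_force": force on the tool from outside, world axes, zero at the start; "wrist_torque": the same for the moment, N m; "grip_width": opening from 0.0 (shut) to 1.0 (fully open).
Only numpy, scipy, OpenCV 4.12 (cv2) and the standard library are available. Lean on these libraries where they do the work, as an engineer would, in place of code of your own. Each camera call takes 0.05 s, during which the arm holds its last target.

## Working session

There is one attempt and no reset: what is moved stays moved. The work goes in short steps, Python scripts to look and compute and a shell command to move; the robot and the scene stay as the last step left them, time stands still between calls to the robot, and variables do not carry over. Pictures are saved under pics/ and viewed, and the job is handed in when it is done.

```bash
mkdir -p pics
cat > h.py <<'E'
import numpy as np,cv2
from station import env
def ray(p,u,v):
    d=np.array([(u-p['cx'])/p['fx'],(v-p['cy'])/p['fy'],1.]);return p['R'].T@d, -p['R'].T@p['t']
def onz(p,u,v,z):
    d,o=ray(p,u,v);return o+d*(z-o[2])/d[2]
def depth(p,u,v):
    z=p['z_map'][int(round(v)),int(round(u))];d,o=ray(p,u,v);return o+d*z
E
python3 - <<'E'
from h import *
np.set_printoptions(precision=4,suppress=True)
o=env.get_obs();print(o['clock'],o['position'],o['ee_rot'],o['contact_force'],o['grip_width'])
for n in ['scene','side']:
    p=env.capture(n);cv2.imwrite(f'pics/{n}1.png',p['image'])
    print(n,p['fx'],-p['R'].T@p['t'])
    for t in ['brass_dimmer','brass_dimmer_crown','dark_dimmer','brass_wheel']:
        for f in (env.spot_in,env.place_of):
            try:
                for r in f(t,p)[:2]:
                    print(t,r)
                    if 'pixel' in r: print(onz(p,*r['pixel'],.078 if 'crown' in t else 0),depth(p,*r['pixel']))
            except Exception as e: print(t,e)
E
```

```text
0.0 [0.2938 0.607  0.2239] [[ 0.4356 -0.0007 -0.9001]
 [ 0.9001 -0.0017  0.4356]
 [-0.0018 -1.     -0.0001]] [-0.1907  0.0528 -0.7702] 1.0016381523500568
scene 529.1452504373998 [-0.2356 -1.2313  1.2721]
brass_dimmer {'rect': [291.0, 220.2, 37.4, 35.6], 'confidence': 0.62}
brass_dimmer {'pixel': [308.4, 242.9], 'confidence': 0.88}
[ 0.4447 -0.1376  0.    ] [ 0.4152 -0.1851  0.0553]
brass_dimmer_crown {'rect': [288.0, 218.2, 40.4, 39.6], 'confidence': 0.61}
brass_dimmer_crown {'pixel': [307.0, 223.8], 'confidence': 0.81}
[ 0.4443 -0.1245  0.078 ] [ 0.4574 -0.1031  0.0549]
dark_dimmer {'rect': [236.8, 156.3, 40.7, 30.0], 'confidence': 0.59}
dark_dimmer {'pixel': [254.0, 177.4], 'confidence': 0.91}
[0.4401 0.2794 0.    ] [0.4163 0.2262 0.0448]
brass_wheel {'rect': [302.1, 221.3, 16.4, 18.4], 'confidence': 0.62}
brass_wheel it knows: bell, brass_dimmer, brass_dimmer_crown, dark_dimmer, honey_jar, tin
side 403.04345349129756 [-0.0438 -0.7037  0.8435]
brass_dimmer {'rect': [296.1, 217.8, 53.2, 45.8], 'confidence': 0.72}
brass_dimmer {'pixel': [315.9, 248.3], 'confidence': 0.61}
[ 0.4407 -0.1312  0.    ] [ 0.4077 -0.1701  0.0574]
brass_dimmer_crown {'rect': [295.7, 219.8, 49.4, 47.3], 'confidence': 0.78}
brass_dimmer_crown {'pixel': [322.2, 231.8], 'confidence': 0.62}
[ 0.4432 -0.1456  0.078 ] [ 0.4416 -0.1475  0.0805]
dark_dimmer {'rect': [225.9, 144.8, 41.5, 34.4], 'confidence': 0.98}
dark_dimmer {'pixel': [247.3, 169.8], 'confidence': 0.89}
[0.4433 0.2777 0.    ] [0.4198 0.2304 0.0407]
brass_wheel {'rect': [306.4, 225.1, 25.2, 20.6], 'confidence': 0.58}
brass_wheel it knows: bell, brass_dimmer, brass_dimmer_crown, dark_dimmer, honey_jar, tin
```

View images.

Run:
```python
import cv2
a=cv2.imread('pics/scene1.png');b=cv2.imread('pics/side1.png')
cv2.imwrite('pics/sc2.png',cv2.resize(a[140:290,200:400],(800,600),interpolation=cv2.INTER_CUBIC))
cv2.imwrite('pics/sd2.png',cv2.resize(b[180:300,240:400],(800,600),interpolation=cv2.INTER_CUBIC))
```

```text
(no output)
```

View pics/scene1.png

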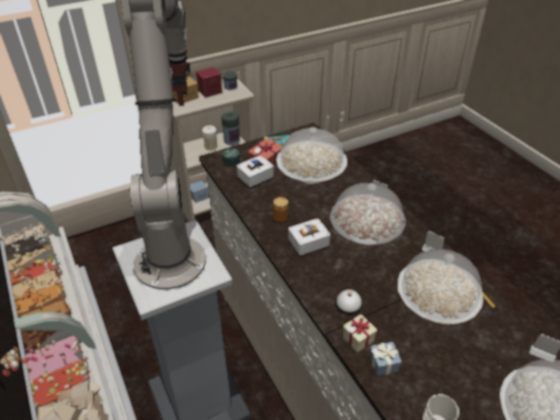

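View pics/side1.png

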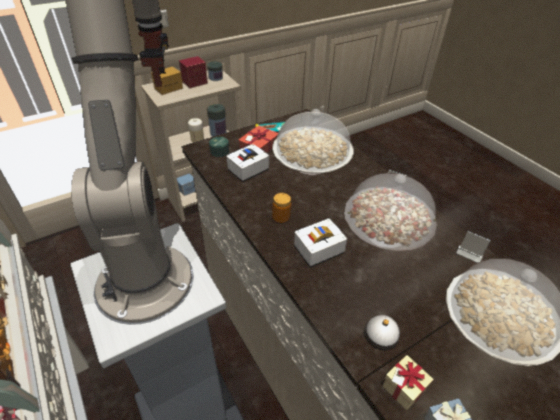

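```bash
ls pics
```

```text
sc2.png
scene1.png
sd2.png
side1.png
```

View pics/sd2.png

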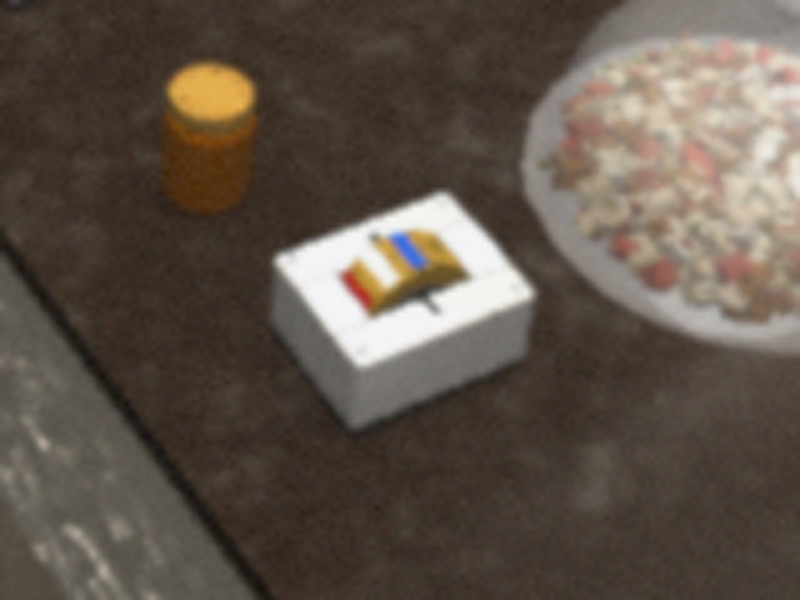

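View pics/sc2.png

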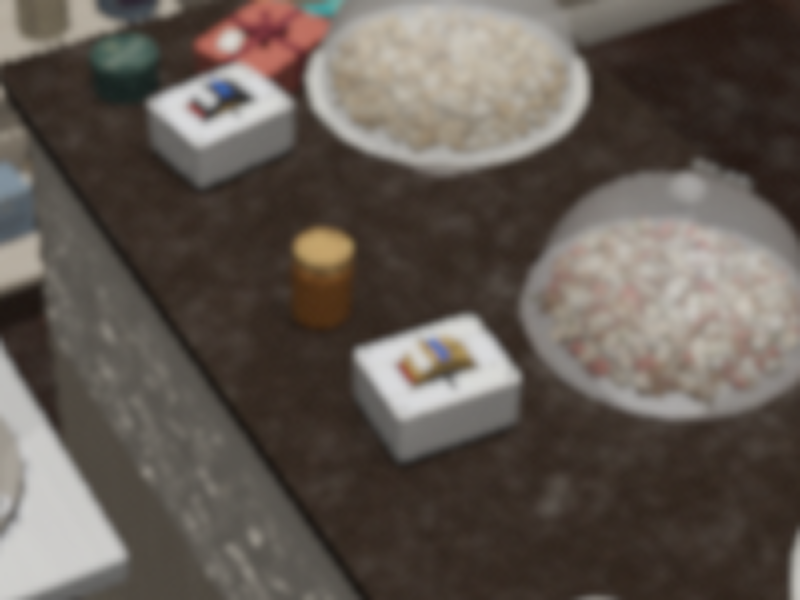

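The brass dimmer is near side pixel (320,240), with the blue bar at the index lines and white and red towards the robot. The dark dimmer is at (247,162) and the jar at (282,207). I'll work out the yaw from the corners of the top face.

Run:
```python
from h import *
np.set_printoptions(precision=4,suppress=True)
for n,cs,f in [('side',[(275,262),(443,192),(535,292),(360,365)],lambda x,y:(240+x/5,180+y/5)),('scene',[(354,351),(472,314),(522,378),(400,414)],lambda x,y:(200+x/4,140+y/4))]:
    p=env.capture(n)
    P=np.array([onz(p,*f(*c),.06) for c in cs]);print(P,P.mean(0))
    for a,b in((0,1),(3,2),(0,3),(1,2)):
        d=P[b]-P[a];print(np.linalg.norm(d),np.degrees(np.arctan2(d[1],d[0])))
    if n=='side':
        for t in['honey_jar','bell','tin']:
            for r in env.place_of(t,p)[:1]:print(t,onz(p,*r['pixel'],0))
# goal tool motions
o=env.get_obs();R=o['ee_rot']
for ty in (0,):
    print(R.T@(np.array([.41,-.135,.25])-o['position'])*100)
```

```text
[[ 0.3904 -0.0973  0.06  ]
 [ 0.5003 -0.0998  0.06  ]
 [ 0.4973 -0.1855  0.06  ]
 [ 0.3885 -0.1798  0.06  ]] [ 0.4441 -0.1406  0.06  ]
0.10984353097916741 -1.3109058392765247
0.1089510670771958 -2.967988542403371
0.08256552466195066 -91.35672440211451
0.0857219730321392 -91.98202132306479
honey_jar [0.4155 0.0285 0.    ]
bell [ 0.4201 -0.4138  0.    ]
tin [0.3917 0.408  0.    ]
[[ 0.3901 -0.0954  0.06  ]
 [ 0.501  -0.1024  0.06  ]
 [ 0.4968 -0.1896  0.06  ]
 [ 0.3872 -0.1788  0.06  ]] [ 0.4438 -0.1415  0.06  ]
0.11115050391521955 -3.598734361081875
0.110088781387475 -5.661614550214667
0.08339118407799988 -91.98090620002645
0.08732926860979914 -92.79743459408907
[-61.7877  -2.514  -42.7887]
```

Run:
```python
from h import *
np.set_printoptions(precision=3,suppress=True)
p=env.capture('side')
for u,v in [(316,115),(312,130),(400,182),(385,195)]: print(depth(p,u,v))
vv,uu=np.mgrid[0:420,0:560];z=p['z_map']
c=np.stack([(uu-p['cx'])/p['fx']*z,(vv-p['cy'])/p['fy']*z,z],-1)-p['t'];W=c@p['R']
m=(z>0)&(W[...,0]>.35)&(W[...,0]<.9)&(W[...,1]>-.4)&(W[...,1]<.5)
import numpy as np
for x in np.arange(.4,.85,.05):
    print(round(x,2),[round(float(max(W[m&(abs(W[...,0]-x)<.025)&(abs(W[...,1]-y)<.025)][:,2],default=-1)),2) for y in np.arange(-.35,.5,.1)])
o=env.get_obs();R=o['ee_rot']
for g in ([.46,.25,.25],[.435,-.141,.2]):print(R.T@(np.array(g)-o['position'])*100)
```

```text
[0.644 0.184 0.2  ]
[0.611 0.155 0.172]
[ 0.637 -0.195  0.202]
[ 0.6   -0.189  0.17 ]
0.4 [0.0, 0.0, 0.07, 0.0, 0.08, 0.0, 0.07, 0.0, 0.05]
0.45 [0.0, 0.0, 0.08, 0.0, 0.08, 0.0, 0.08, 0.06, 0.04]
0.5 [0.0, 0.0, 0.07, 0.0, 0.0, 0.07, 0.07, 0.06, 0.0]
0.55 [0.0, 0.16, 0.16, 0.0, 0.0, 0.16, 0.16, 0.06, 0.05]
0.6 [0.0, 0.17, 0.18, 0.07, 0.09, 0.18, 0.18, 0.05, 0.05]
0.65 [0.0, 0.18, 0.21, -0.0, 0.11, 0.18, 0.18, -1.0, 0.02]
0.7 [0.0, 0.17, 0.17, -1.0, 0.07, 0.17, 0.17, -1.0, 0.01]
0.75 [0.09, 0.15, -1.0, 0.09, 0.0, 0.16, 0.16, -1.0, -1.0]
0.8 [0.09, 0.0, -1.0, 0.09, 0.0, 0.07, -1.0, -1.0, -1.0]
[-24.958  -2.515 -30.516]
[-61.241   2.484 -45.3  ]
```

```bash
python3 -m creep '[[-3,-2,-3.7,0,0,0,0],[-6,-4,-7.4,0,-5,0,0.5],[-9,-5.5,-11,0,-10,0,1],[-12,-5.5,-14.8,0,-15,0,1],[-15,-5.5,-18.5,0,-20,0,1],[-18,-5.5,-22,0,-23,0,1],[-21,-5.5,-26,0,-23,0,1],[-25,-5.5,-30.5,0,-23,0,1],[-25,-5.5,-30.5,0,-23,0,1],[-25,-5.5,-30.5,0,-23,0,1]]' 10
python3 - <<'E'
from h import *
np.set_printoptions(precision=4,suppress=True)
o=env.get_obs();R=o['ee_rot'];print(o)
for g in ([.425,-.142,.26],):print(R.T@(np.array(g)-o['position'])*100)
E
```

```text
clock: 2.1
position: [0.4607, 0.2476, 0.2802]
ee_rot: [[0.054, 0.001, -0.999], [0.999, 0.0, 0.054], [0.0, -1.0, -0.001]]
contact_force: [-0.5, -0.0, -0.4]
grip_width: 0.129
{'clock': 2.1, 'qpos': array([-40.9807,   9.8411,   6.7196, 106.3317,  -1.2609,  63.8667,
        53.0995]), 'qvel': array([-2.5111,  0.7209, -3.5023, -0.8861, -0.747 , -0.0997, -1.439 ]), 'effort': array([  1.8241, -38.9338,   2.4313, -26.9737,   0.18  ,   0.1178,
         0.2894]), 'position': array([0.4607, 0.2476, 0.2802]), 'ee_rot': array([[ 0.054 ,  0.0006, -0.9985],
       [ 0.9985,  0.0001,  0.054 ],
       [ 0.0002, -1.    , -0.0006]]), 'contact_force': array([-0.5131, -0.0185, -0.4379]), 'wrist_torque': array([ 0.0916,  0.0413, -0.0064]), 'grip_width': 0.12944504637946727}
[-39.0939   2.0115   1.4573]
```

```bash
python3 -m creep '[[-5,0,0,0,0,0,1],[-10,0,0,0,0,0,1],[-15,0,0,0,0,0,1],[-20,0,0,0,0,0,1],[-25,0,0,0,0,0,1],[-30,0,0,0,0,0,1],[-34,0,0.5,0,0,0,1],[-39,2,1.5,0,0,0,1],[-39,2,1.5,0,0,0,1],[-39,2,1.5,0,0,0,1]]' 10
python3 - <<'E'
from h import *
np.set_printoptions(precision=4,suppress=True)
p=env.capture('wrist');cv2.imwrite('pics/w1.png',p['image'])
print(-p['R'].T@p['t'])
for t in ['brass_dimmer','brass_dimmer_crown']:
    for r in env.place_of(t,p)[:2]: print(t,r,onz(p,*r['pixel'],.078 if 'crown' in t else 0),depth(p,*r['pixel']))
E
```

```text
clock: 3.1
position: [0.4248, -0.1402, 0.2598]
ee_rot: [[0.054, -0.0, -0.999], [0.999, 0.0, 0.054], [0.0, -1.0, 0.0]]
contact_force: [-0.3, 0.5, 0.5]
grip_width: 0.007
[ 0.3404 -0.1357  0.4196]
brass_dimmer {'pixel': [277.4, 188.8], 'confidence': 0.69} [ 0.4398 -0.1394  0.    ] [ 0.4232 -0.1387  0.0704]
brass_dimmer {'pixel': [276.7, 210.5], 'confidence': 0.68} [ 0.4715 -0.1421  0.    ] [ 0.4469 -0.1409  0.0788]
brass_dimmer_crown {'pixel': [280.0, 207.6], 'confidence': 0.85} [ 0.4438 -0.1369  0.078 ] [ 0.4433 -0.1369  0.0798]
```

View pics/w1.png

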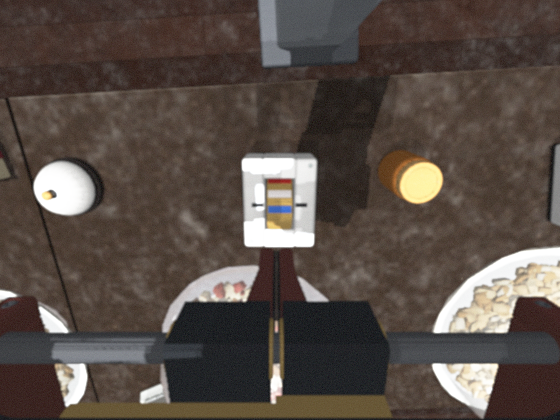

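The wrist view shows the brass wheel at about (280,205), with the index lines at (258,205) and (302,205) and blue between them. The fingers are shut. I'll refine the crown position from the index lines and the depth map.

Run:
```python
from h import *
np.set_printoptions(precision=4,suppress=True)
p=env.capture('wrist')
im=p['image'];cv2.imwrite('pics/w2.png',cv2.resize(im[140:260,210:350],(700,600),interpolation=cv2.INTER_CUBIC))
for a in [(258,205),(302,205)]:print(onz(p,*a,.06))
vv,uu=np.mgrid[0:420,0:560];z=p['z_map']
W=(np.stack([(uu-p['cx'])/p['fx']*z,(vv-p['cy'])/p['fy']*z,z],-1)-p['t'])@p['R']
m=(z>0)&(uu>235)&(uu<325)&(vv>140)&(vv<247)
t=m&(W[...,2]>.05)&(W[...,2]<.066); q=W[t]; print('top',q.mean(0),len(q))
r=cv2.minAreaRect((q[:,:2]*1000).astype(np.float32));print(r)
w=W[m&(W[...,2]>.068)&(W[...,2]<.09)];print('wheel',w.mean(0),w.min(0),w.max(0),np.percentile(w[:,2],97))
hsv=cv2.cvtColor(im,cv2.COLOR_BGR2HSV)
b=m&(hsv[...,0]>100)&(hsv[...,0]<130)&(hsv[...,1]>120);print('blue',b.sum(),np.median(W[b],0))
o=env.get_obs();print(o['position'],o['contact_force'])
```

```text
[ 0.4461 -0.162   0.06  ]
[ 0.4488 -0.1084  0.06  ]
top [ 0.4398 -0.1385  0.0596] 5119
((444.25390625, -138.9082489013672), (88.09215545654297, 111.51690673828125), 86.66975402832031)
wheel [ 0.4422 -0.1386  0.0751] [ 0.4179 -0.1544  0.068 ] [ 0.4691 -0.1236  0.0801] 0.07904178413060994
blue 131 [ 0.4449 -0.1386  0.0784]
[ 0.4257 -0.1389  0.2605] [-0.1541 -0.3905  0.4276]
```

View pics/w2.png

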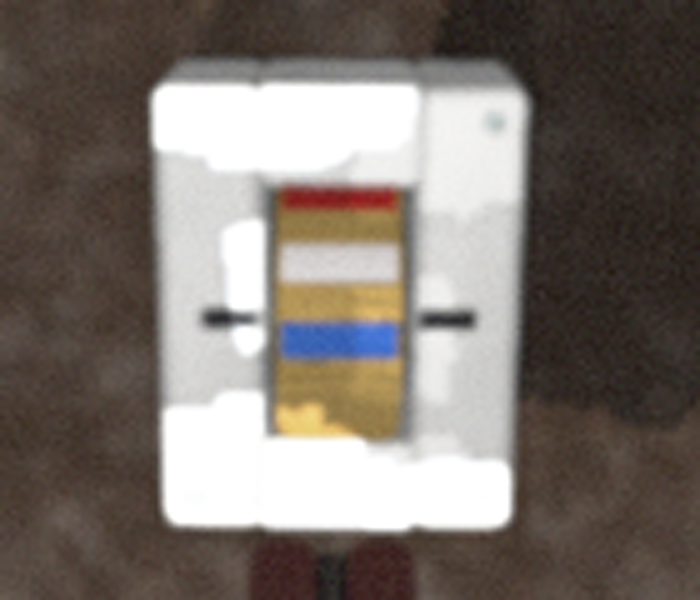

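```bash
python3 -m creep '[[0,3,-1.2,0,0,0,1],[0,6,-1.2,0,0,0,1],[0,9,-1.2,0,0,0,1],[0,11,-1.2,0,0,0,1],[0,13,-1.2,0,0,0,1],[0,14.3,-1.2,0,0,0,1],[0,14.7,-1.2,0,0,0,1],[0,14.7,-1.2,0,0,0,1],[0,14.7,-1.2,0,0,0,1]]' 10
python3 - <<'E'
from h import *
np.set_printoptions(precision=4,suppress=True)
o=env.get_obs();print(o['position'],o['contact_force'])
E
```

```text
clock: 4.2
position: [0.4387, -0.139, 0.1141]
ee_rot: [[0.049, 0.002, -0.999], [0.999, 0.0, 0.049], [0.0, -1.0, -0.002]]
contact_force: [-0.5, 0.6, -0.0]
grip_width: 0.003
[ 0.4387 -0.139   0.1141] [-0.4902  0.6436 -0.0148]
```

Now I'll go down in small steps until the tip touches, watching the force.

```bash
python3 -m creep '[[0,0.4,0.1,0,0,0,1],[0,0.8,0.2,0,0,0,1],[0,0.9,0.2,0,0,0,1],[0,0.9,0.2,0,0,0,1],[0,0.9,0.2,0,0,0,1]]'
```

```text
clock: 4.7
position: [0.4367, -0.139, 0.1052]
ee_rot: [[0.049, 0.002, -0.999], [0.999, 0.0, 0.049], [0.0, -1.0, -0.002]]
contact_force: [0.1, 0.5, 0.4]
grip_width: 0.005
```

```bash
python3 -m creep '[[0,0.1,0,0,0,0,1],[0,0.2,0,0,0,0,1],[0,0.2,0,0,0,0,1]]'; python3 -m creep '[[0,0.1,0,0,0,0,1],[0,0.1,0,0,0,0,1]]'
```

```text
clock: 5.0
position: [0.4367, -0.139, 0.103]
ee_rot: [[0.049, 0.002, -0.999], [0.999, 0.0, 0.049], [0.0, -1.0, -0.002]]
contact_force: [0.9, -0.1, -0.2]
grip_width: 0.01
clock: 5.2
position: [0.4366, -0.139, 0.1019]
ee_rot: [[0.049, 0.002, -0.999], [0.999, 0.0, 0.049], [0.0, -1.0, -0.002]]
contact_force: [-0.4, -1.1, 0.3]
grip_width: 0.009
```

```bash
python3 -m creep '[[0,0.1,0,0,0,0,1],[0,0.1,0,0,0,0,1]]'; python3 -m creep '[[0,0.1,0,0,0,0,1],[0,0.1,0,0,0,0,1]]'
```

```text
clock: 5.4
position: [0.4365, -0.1389, 0.1008]
ee_rot: [[0.049, 0.002, -0.999], [0.999, 0.0, 0.049], [0.0, -1.0, -0.002]]
contact_force: [0.4, 0.2, 0.7]
grip_width: 0.007
clock: 5.6
position: [0.4364, -0.1389, 0.0997]
ee_rot: [[0.049, 0.002, -0.999], [0.999, 0.0, 0.049], [0.0, -1.0, -0.002]]
contact_force: [-0.1, -0.5, -0.4]
grip_width: 0.005
```

Run:
```python
from h import *
np.set_printoptions(precision=4,suppress=True)
p=env.capture('wrist');im=p['image'];cv2.imwrite('pics/w3.png',im)
p=env.capture('side');im=p['image'];cv2.imwrite('pics/s3.png',cv2.resize(im[160:280,240:400],(800,600),interpolation=cv2.INTER_CUBIC))
o=env.get_obs();print(o['position'],o['contact_force'])
```

```text
[ 0.4365 -0.1389  0.0998] [-0.4907 -0.367   0.8549]
```

View pics/w3.png

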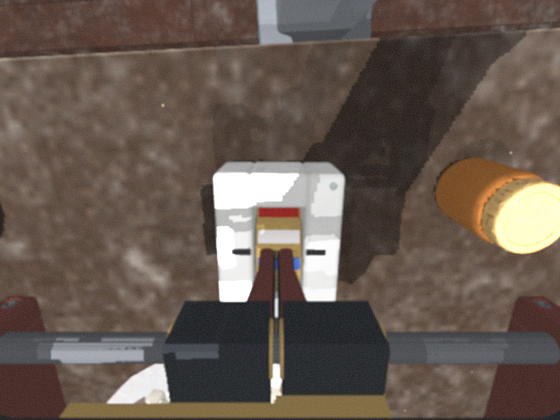

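View pics/s3.png

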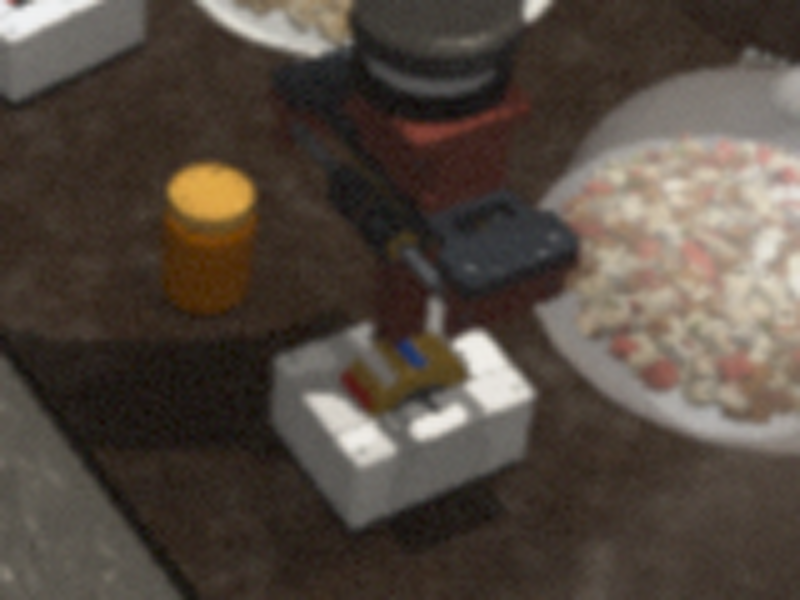

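Run:
```python
from h import *
np.set_printoptions(precision=4,suppress=True)
p=env.capture('side');im=p['image']
pr=lambda X:(lambda c:(p['fx']*c[0]/c[2]+p['cx'],p['fy']*c[1]/c[2]+p['cy']))(p['R']@np.array(X)+p['t'])
big=cv2.resize(im[200:260,280:360],(800,600),interpolation=cv2.INTER_CUBIC)
for X,c in [((.4445,-.139,.078),(0,255,0)),((.4365,-.139,.0748),(0,0,255)),((.4365,-.152,.0748),(255,0,255)),((.4265,-.152,.0748),(255,255,0)),((.4465,-.152,.0748),(255,255,0)),((.4365,-.152,.0948),(255,0,255))]:
    u,v=pr(X);cv2.circle(big,(int((u-280+.5)*10),int((v-200+.5)*10)),5,c,2)
cv2.imwrite('pics/s4.png',big)
vv,uu=np.mgrid[0:420,0:560];z=p['z_map']
W=(np.stack([(uu-p['cx'])/p['fx']*z,(vv-p['cy'])/p['fy']*z,z],-1)-p['t'])@p['R']
for v in range(220,240,2): print(v,[tuple((W[v,u]*1000).astype(int)) for u in range(312,330,3)])
```

```text
220 [(np.int64(496), np.int64(-32), np.int64(-2)), (np.int64(425), np.int64(-132), np.int64(118)), (np.int64(425), np.int64(-143), np.int64(128)), (np.int64(431), np.int64(-149), np.int64(130)), (np.int64(441), np.int64(-148), np.int64(124)), (np.int64(493), np.int64(-101), np.int64(58))]
222 [(np.int64(491), np.int64(-39), np.int64(-2)), (np.int64(424), np.int64(-134), np.int64(113)), (np.int64(423), np.int64(-147), np.int64(125)), (np.int64(433), np.int64(-147), np.int64(120)), (np.int64(442), np.int64(-148), np.int64(117)), (np.int64(488), np.int64(-108), np.int64(59))]
224 [(np.int64(487), np.int64(-45), np.int64(-2)), (np.int64(426), np.int64(-132), np.int64(104)), (np.int64(424), np.int64(-147), np.int64(118)), (np.int64(434), np.int64(-147), np.int64(113)), (np.int64(443), np.int64(-148), np.int64(109)), (np.int64(483), np.int64(-115), np.int64(59))]
226 [(np.int64(443), np.int64(-100), np.int64(59)), (np.int64(424), np.int64(-135), np.int64(100)), (np.int64(425), np.int64(-147), np.int64(110)), (np.int64(434), np.int64(-147), np.int64(105)), (np.int64(444), np.int64(-148), np
[... 1083 characters left out ...]
, np.int64(-149), np.int64(76)), (np.int64(445), np.int64(-151), np.int64(73)), (np.int64(454), np.int64(-152), np.int64(69))]
236 [(np.int64(419), np.int64(-135), np.int64(65)), (np.int64(424), np.int64(-141), np.int64(68)), (np.int64(426), np.int64(-150), np.int64(76)), (np.int64(435), np.int64(-151), np.int64(71)), (np.int64(445), np.int64(-152), np.int64(67)), (np.int64(455), np.int64(-153), np.int64(62))]
238 [(np.int64(414), np.int64(-141), np.int64(65)), (np.int64(420), np.int64(-146), np.int64(67)), (np.int64(427), np.int64(-149), np.int64(66)), (np.int64(437), np.int64(-150), np.int64(61)), (np.int64(445), np.int64(-153), np.int64(60)), (np.int64(455), np.int64(-154), np.int64(55))]
```

View pics/s4.png

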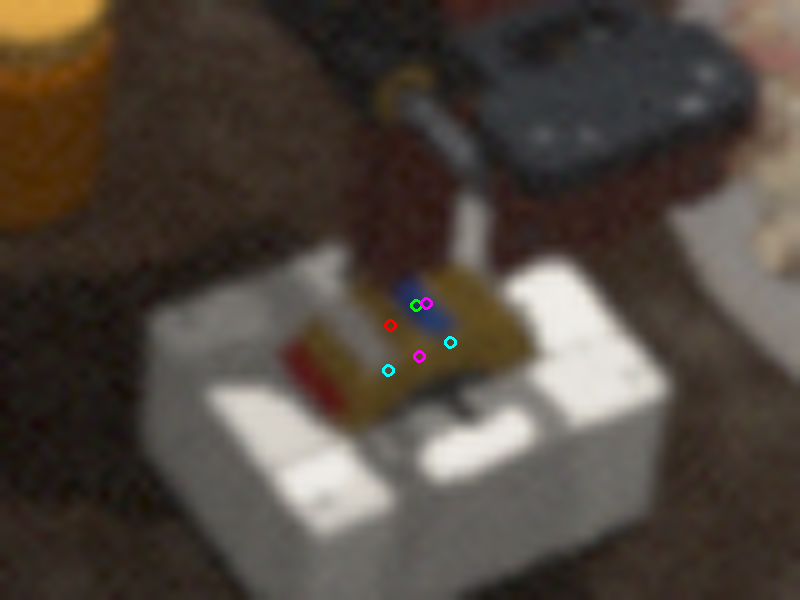

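The side view shows the finger's lower end at about z 0.10 (row 227). All of the wheel below it is visible, so the tip is still about 2 cm clear. That means the shut fingertips don't stand the stated 25 mm ahead. I'll keep going down and let the force reading show contact.

```bash
python3 -m creep '[[0,0.2,0,0,0,0,1],[0,0.4,0,0,0,0,1],[0,0.6,0,0,0,0,1],[0,0.6,0,0,0,0,1]]'; python3 -m creep '[[0,0.2,0,0,0,0,1],[0,0.4,0,0,0,0,1],[0,0.4,0,0,0,0,1]]'
python3 - <<'E'
from h import *
p=env.capture('side');im=p['image']
cv2.imwrite('pics/s5.png',cv2.resize(im[200:260,280:360],(800,600),interpolation=cv2.INTER_CUBIC))
E
```

```text
clock: 6.15
position: [0.4363, -0.1389, 0.0935]
ee_rot: [[0.049, 0.001, -0.999], [0.999, 0.0, 0.049], [0.0, -1.0, -0.001]]
contact_force: [1.2, -0.5, -0.0]
grip_width: 0.008
clock: 6.45
position: [0.4361, -0.1389, 0.0892]
ee_rot: [[0.049, 0.001, -0.999], [0.999, 0.0, 0.049], [0.0, -1.0, -0.001]]
contact_force: [0.1, 0.4, -1.0]
grip_width: 0.005
```

View pics/s5.png

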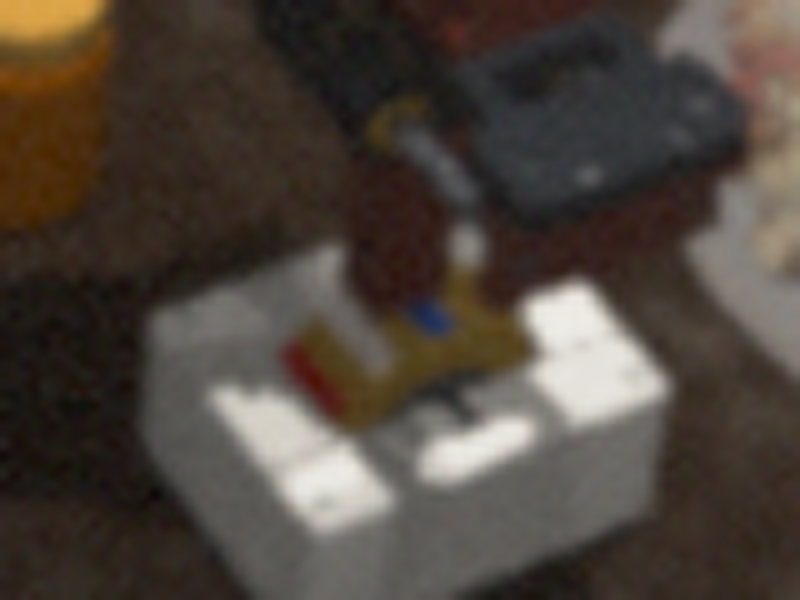

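```bash
python3 -m creep '[[0,0.2,0,0,0,0,1],[0,0.4,0,0,0,0,1],[0,0.4,0,0,0,0,1]]'; python3 -m creep '[[0,0.2,0,0,0,0,1],[0,0.2,0,0,0,0,1]]';python3 -m creep '[[0,0.1,0,0,0,0,1],[0,0.1,0,0,0,0,1]]'
```

```text
clock: 6.8
position: [0.4359, -0.1389, 0.085]
ee_rot: [[0.049, 0.0, -0.999], [0.999, 0.0, 0.049], [0.0, -1.0, -0.0]]
contact_force: [-0.1, -0.1, 0.0]
grip_width: 0.001
clock: 7.0
position: [0.4358, -0.1388, 0.0828]
ee_rot: [[0.049, -0.0, -0.999], [0.999, 0.0, 0.049], [0.0, -1.0, 0.0]]
contact_force: [0.7, -0.7, -0.8]
grip_width: 0.007
clock: 7.2
position: [0.4358, -0.1388, 0.0817]
ee_rot: [[0.049, -0.0, -0.999], [0.999, 0.0, 0.049], [0.0, -1.0, 0.0]]
contact_force: [-0.0, 0.2, -0.4]
grip_width: 0.001
```

```bash
python3 -m creep '[[0,0.1,-0.15,0,0,0,1],[0,0.1,-0.15,0,0,0,1]]'; python3 -m creep '[[0,0.1,0,0,0,0,1],[0,0.1,0,0,0,0,1]]';python3 -m creep '[[0,0.1,0,0,0,0,1],[0,0.1,0,0,0,0,1]]'
```

```text
clock: 7.4
position: [0.4374, -0.1389, 0.0807]
ee_rot: [[0.049, -0.0, -0.999], [0.999, 0.0, 0.049], [0.0, -1.0, 0.0]]
contact_force: [0.4, 0.1, 0.6]
grip_width: 0.008
clock: 7.6
position: [0.4385, -0.139, 0.0803]
ee_rot: [[0.049, 0.002, -0.999], [0.999, 0.0, 0.049], [0.001, -1.0, -0.002]]
contact_force: [-1.3, 1.0, 7.2]
grip_width: 0.001
clock: 7.8
position: [0.4397, -0.1391, 0.0803]
ee_rot: [[0.049, 0.004, -0.999], [0.999, 0.001, 0.049], [0.001, -1.0, -0.004]]
contact_force: [-0.7, 0.1, 10.2]
grip_width: 0.003
```

Contact at about 8–10 N. Now I'll rub in the box's +x direction (tool −z), a bit at a time.

```bash
python3 -m creep '[[0,0.1,-0.15,0,0,0,1],[0,0.1,-0.3,0,0,0,1],[0,0.1,-0.45,0,0,0,1],[0,0.1,-0.5,0,0,0,1]]'
python3 - <<'E'
from h import *
p=env.capture('side');im=p['image']
cv2.imwrite('pics/s6.png',cv2.resize(im[200:260,280:360],(800,600),interpolation=cv2.INTER_CUBIC))
p=env.capture('wrist');im=p['image']
cv2.imwrite('pics/w6.png',cv2.resize(im[160:310,180:380],(800,600),interpolation=cv2.INTER_CUBIC))
print(env.get_obs()['contact_force'])
E
```

```text
clock: 8.2
position: [0.4463, -0.1394, 0.0803]
ee_rot: [[0.049, 0.007, -0.999], [0.999, 0.001, 0.049], [0.001, -1.0, -0.007]]
contact_force: [-0.9, 0.7, 9.9]
grip_width: 0.006
[ 0.3092617   0.68109697 10.31671893]
```

View pics/s6.png

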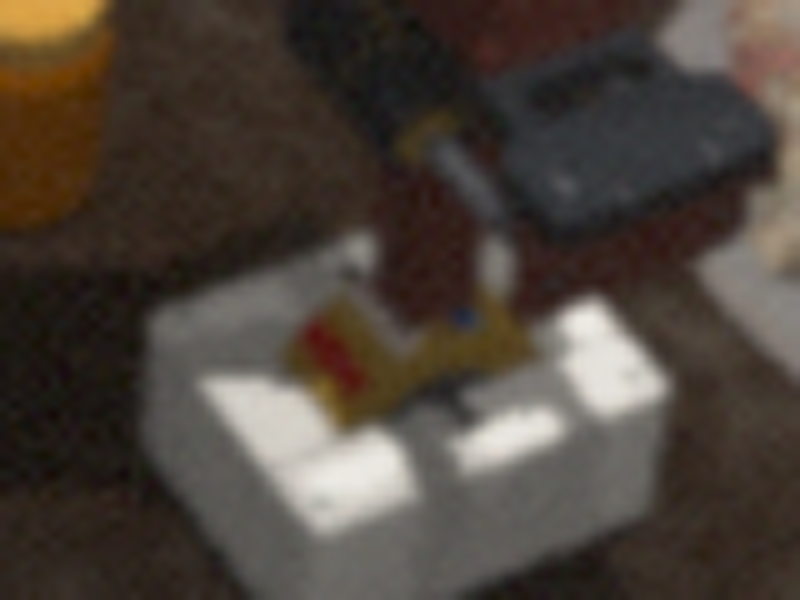

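View pics/w6.png

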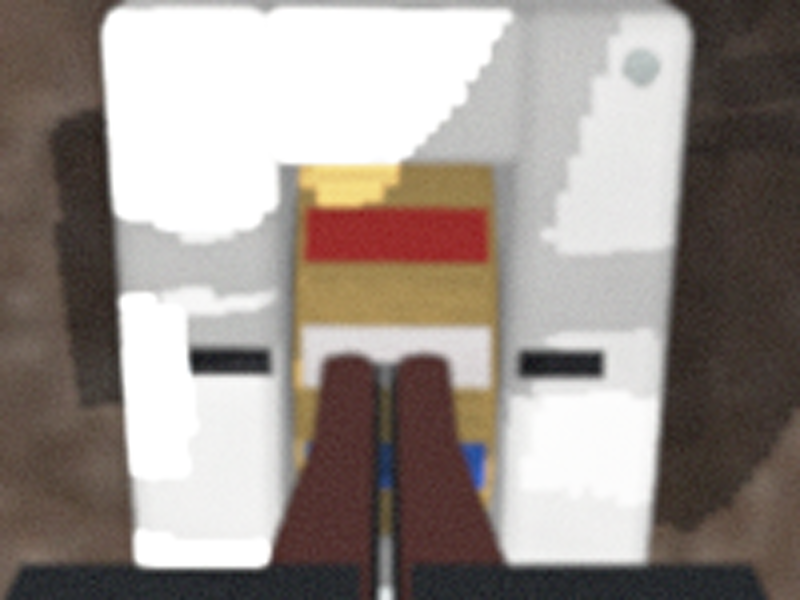

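The wheel has rolled. White (wrist crop row 357) is closing on the index lines (row 362), and blue is beyond the finger at row 465. It needs a few more mm.

```bash
python3 -m creep '[[0,0.1,-0.15,0,0,0,1],[0,0.1,-0.3,0,0,0,1],[0,0.1,-0.4,0,0,0,1]]'
python3 - <<'E'
from h import *
p=env.capture('wrist');im=p['image']
cv2.imwrite('pics/w7.png',cv2.resize(im[160:310,180:380],(800,600),interpolation=cv2.INTER_CUBIC))
print(env.get_obs()['contact_force'])
pr=lambda X:(lambda c:(p['fx']*c[0]/c[2]+p['cx'],p['fy']*c[1]/c[2]+p['cy']))(p['R']@np.array(X)+p['t'])
for a in (0,.1,.2,.3,.4,.5,.6):
    s=a-.5
    print(a,'white crop row',round((pr((.4445+.036*np.sin(s),-.139,.042+.036*np.cos(s)))[1]-160)*4))
print('line',(pr((.4445,-.11,.06))[1]-160)*4)
E
```

```text
clock: 8.6
position: [0.4525, -0.1398, 0.0804]
ee_rot: [[0.049, 0.011, -0.999], [0.999, 0.0, 0.049], [0.001, -1.0, -0.011]]
contact_force: [1.6, 1.3, 7.2]
grip_width: 0.005
[1.25475495 1.65996936 7.25266532]
0 white crop row 250
0.1 white crop row 275
0.2 white crop row 300
0.3 white crop row 325
0.4 white crop row 349
0.5 white crop row 372
0.6 white crop row 394
line 313.8729581712255
```

View pics/w7.png

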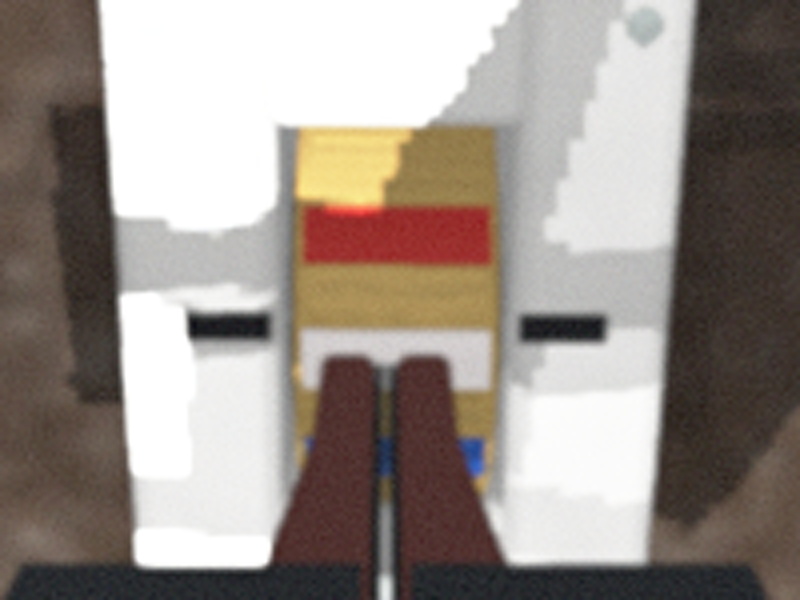

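Allowing for the 13 px offset between the predicted and seen line rows, white sits at about 0.39 rad. That is past the 0.25 tip-over and well short of 0.75, so I'll lift straight off.

```bash
python3 -m creep '[[0,-0.3,0,0,0,0,1],[0,-1,0,0,0,0,1],[0,-3,0,0,0,0,1],[0,-6,0,0,0,0,1],[0,-9,0.5,0,0,0,1],[0,-12,1.5,0,0,0,1],[0,-15,2.5,0,0,0,1],[0,-15,2.5,0,0,0,1],[0,-15,2.5,0,0,0,1]]'
python3 - <<'E'
from h import *
np.set_printoptions(precision=4,suppress=True)
p=env.capture('wrist');im=p['image']
cv2.imwrite('pics/w8.png',cv2.resize(im[140:260,210:350],(700,600),interpolation=cv2.INTER_CUBIC))
print(env.get_obs()['contact_force'])
vv,uu=np.mgrid[0:420,0:560];z=p['z_map']
W=(np.stack([(uu-p['cx'])/p['fx']*z,(vv-p['cy'])/p['fy']*z,z],-1)-p['t'])@p['R']
m=(z>0)&(uu>235)&(uu<325)&(vv>140)&(vv<250)
q=W[m&(W[...,2]>.05)&(W[...,2]<.066)]
print(cv2.minAreaRect((q[:,:2]*1000).astype(np.float32)))
p=env.capture('side');cv2.imwrite('pics/s8.png',cv2.resize(p['image'][200:260,280:360],(800,600),interpolation=cv2.INTER_CUBIC))
E
```

```text
clock: 9.55
position: [0.426, -0.1385, 0.2305]
ee_rot: [[0.049, 0.013, -0.999], [0.999, 0.001, 0.049], [0.001, -1.0, -0.013]]
contact_force: [-0.0, 0.8, -0.6]
grip_width: 0.005
[ 0.3733  0.3826 -0.1095]
((442.3476257324219, -138.5868682861328), (88.26824188232422, 107.90589141845703), 86.7152099609375)
```

View pics/w8.png

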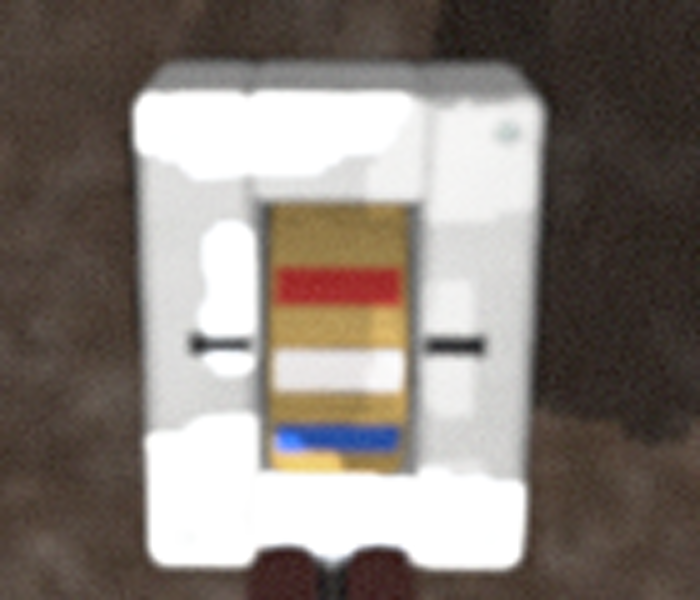

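View pics/s8.png

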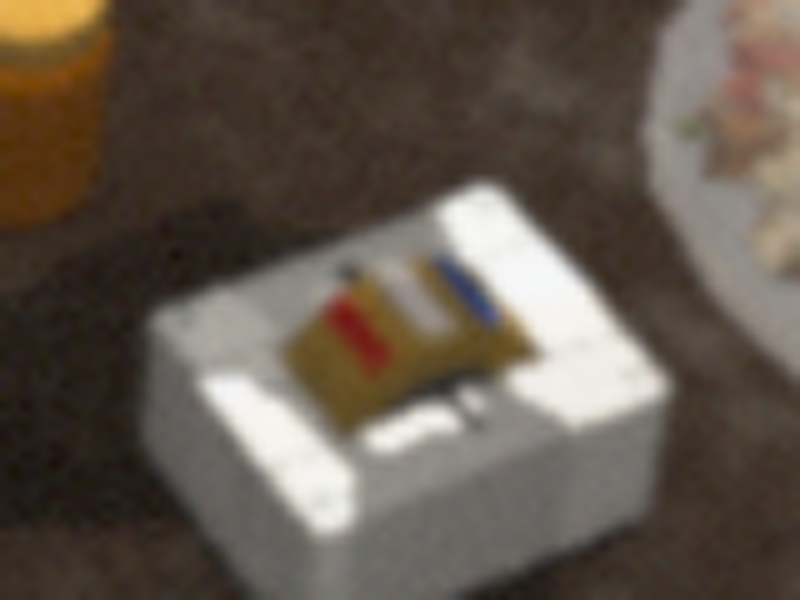

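White now sits where blue did: 25 px below the lines in the crop (22 px before, from a little higher up). The box is where it was and the arm is clear, so I'm handing in.

```bash
python3 -c "
from station import env
print(env.sign_off())"
```

```text
the job is handed in; nothing more can be done
None
```

The brass dimmer is one click brighter: its white bar is now at the top between the index lines. I pressed the shut fingertips on the crown of the wheel with 7–10 N and rubbed it away from the robot. At about 0.39 rad I lifted straight off and let it spring into the white detent. I handed the job in at about 9.6 s with the robot touching nothing.

**Last checks:**
- **White bar:** in the wrist view it sits against the index lines as the blue bar did at the start. The side view shows the order red, white, blue, with white on top.
- **Brass dimmer box:** it shows no visible shift in the side view. The wrist depth fit gave a centre within 2 mm and the same yaw, but the cut-off picture window clipped its far edge.
- **Other goods:** the tool stayed well above them on the way. I did not measure the dark dimmer, bell or tin again at the end.

**What disagreed:**
- **Fingertip reach:** contact came with the TCP about 80 mm above the counter. That puts the shut fingertips almost level with the TCP instead of the stated 25 mm ahead, so I found the wheel by force and the side view.
- **Index lines:** their measured position was 2–3 mm beyond the crown position from the box outline and the wheel. I allowed for this when judging the wheel angle.

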